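Cover the three beakers at the photometer bench

TASK

Pick out the three steel covers with bar handles and lay each one on the beaker of its size, the small cover on the small beaker, the medium on the medium and the large on the large, flat and centred, handle up, so that it overlaps the rim all round. Leave the beakers standing where they are, and do not move the two shallow dishes.

Things in the scene. Friction and masses are not known exactly. Their poses are not given: they have to be found in the camera images.
- cover_s_mid (a point): small cover, loose: a flat round steel plate 68 mm in diameter and 5 mm thick, with a black upright bar handle across its middle, 44 mm long (along the point's x), 16 mm thick (along y) and 35 mm high. Lies on the bench, handle up, any yaw. The point is on the cover's axis 20 mm above its underside, inside the handle: the plate's top is 15 mm below it, the handle's top 20 mm above it; z up. Up to 0.25 kg
- cover_m_mid (a point): medium cover, loose: a flat round steel plate 86 mm in diameter and 5 mm thick, with a black upright bar handle across its middle, 44 mm long (along the point's x), 16 mm thick (along y) and 35 mm high. Lies on the bench, handle up, any yaw. The point is on the cover's axis 20 mm above its underside, inside the handle: the plate's top is 15 mm below it, the handle's top 20 mm above it; z up. Up to 0.25 kg
- cover_l_mid (a point): large cover, loose: a flat round steel plate 104 mm in diameter and 5 mm thick, with a black upright bar handle across its middle, 44 mm long (along the point's x), 16 mm thick (along y) and 35 mm high. Lies on the bench, handle up, any yaw. The point is on the cover's axis 20 mm above its underside, inside the handle: the plate's top is 15 mm below it, the handle's top 20 mm above it; z up. Up to 0.25 kg
- beaker_s: small white porcelain beaker, open, standing loose on the bench: outer diameter 48 mm at the rim (8 percent less at the foot), 62 mm high, wall 4 mm. Origin at the centre of its underside, z up. Up to 0.6 kg
- beaker_m: medium white porcelain beaker, open, standing loose on the bench: outer diameter 66 mm at the rim (8 percent less at the foot), 70 mm high, wall 4 mm. Origin at the centre of its underside, z up. Up to 0.6 kg
- beaker_l: large white porcelain beaker, open, standing loose on the bench: outer diameter 84 mm at the rim (8 percent less at the foot), 78 mm high, wall 4 mm. Origin at the centre of its underside, z up. Up to 0.6 kg
- dish_a: smaller shallow steel dish, no handle, 68 mm across, 18 mm high, loose; not to be moved. Origin at the centre of its underside, z up
- dish_b: larger shallow steel dish, no handle, 86 mm across, 18 mm high, loose; not to be moved. Origin at the centre of its underside, z up
Things that resemble listed ones, but are neither listed nor needed, are in the scene too. What is shaped like the part that bears cover_l_mid but orange, purple or red is not meant.

How it is judged:
By the outcome, as a careful person would: the job done as asked, in the order asked, and still so for the second after the job is handed in, with the robot touching nothing.
It also fails if it takes over 99 s, if anything falls off the work surface, if the arm or the gripper's body presses on something with over 40 N, if the wrist force passes 120 N, or if a joint passes its speed limit or range.

ROBOT

A 6-joint arm with a two-finger parallel gripper is mounted at the origin on the work surface. World frame = base frame: x ahead of the robot, y to its left, z up, the work surface at z = 0. Lengths are in mm, angles in rad, forces in N, time in s.
With the tool pointing down it reaches from about 275 to 850 mm from the base axis. Payload 5.2 kg.
Tool frame: the origin (TCP) lies midway between the tips of the shut fingers; the grasp point (between the pads) lies 19 mm behind it; z points along the fingers, y is the direction in which the jaws open and shut (so a half turn about z gives the same grasp; the last joint's range is limited). The gripper opens to 85 mm and grips with 20 to 120 N. Pads are 22 mm wide; open, the fingers measure 114 mm over their backs; the gripper's body (76 mm by 85 mm) begins 54 mm behind the grasp point. The pads swing forward as they close: fully open they stand 13 mm farther back than shut.
Start: joints at [1.003, 0.259, 1.535, -0, 1.348, -0.203], TCP at [196.198, 513.82, 231.31] pointing down, gripper open.
Joint ranges: [-3.14, 3.14], [-0.91, 2.08], [0.19, 2.58], [-1.22, 4.36], [0.22, 2.71], [-3.12, 3.12]. Speed limits (rad/s): [2.57, 2.57, 3.14, 3.14, 3.14, 3.14].

INTERFACE

Orientations are given as a 3x3 rotation matrix whose columns are the frame's x, y, z axes.
In Python, from workcell import env, cams gives the robot as it stands.
- The arm moves only by the tool jog_arm, never from a script. Its argument "commands" is a list of rows, each a list of 5 numbers: the shift along the tool's x, y, z in m, then the turn about the tool's z in degrees, then the finger opening in m, from 0 to 0.0854. A call has 1 to 20 rows; each row is the pose to reach, as a shift and turn from the pose commanded when the call began, along the tool's axes at that moment; what a row does not reach only later rows make up. A row lasts 1/8 s, in which the tool goes at most 62.5 mm and 10.7 degrees, less where a joint would pass 70% of its speed; a pose out of reach is approached as far as the arm can. A call with a gripper value outside its range is refused whole. The fingers move at their own pace and stop on an object; the grip force is fixed at half the most. Time passes only in rows, so rows that repeat a pose let the fingers close. It gives the time, the measured TCP pose, the force and the opening at its end, in the units of the state.
- env.read_state(): the state, without advancing time (a new reading comes with each control period).
- cams.grab_frame(name): name is "side" or "top" or "wrist"; returns a dict with "image" (400x640x3 uint8, red, green, blue), "intrinsics" (3x3 intrinsics, pixels), "dist_coeffs" ([k1, k2, p1, p2, k3] as OpenCV has them; the pictures are not rectified), "position" and "rotation" of the camera in the world. Camera axes: x right, y down, z forward; pixel columns grow to the right and rows downward; lengths in mm; the calibration is good to about 2 mm. A picture is of the moment at which its call begins. There is no depth.
- env.job_done(): hands the job in, once; it reports no verdict.
The state is a dict: "t": time; "qpos": joint angles; "joint_velocities": joint speeds; "tau": joint torques, N m; "tcp_pos": TCP position; "tool_rot": TCP orientation; "wrist_force": force on the tool from outside, world axes, zero at the start; "ft_torque": the same for the moment, N m; "gripper_width": finger opening in mm.
Only numpy, scipy, OpenCV 4.12 (cv2) and the standard library are available. Lean on these libraries where they do the work, as an engineer would, in place of code of your own. Each camera call takes 0.05 s, during which the arm holds its last target. There are 200 camera calls.

## Working session

There is one attempt and no reset: what is moved stays moved. The work goes in short steps, Python scripts to look and compute and a tool call to move; the robot and the scene stay as the last step left them, time stands still between calls to the robot, and variables do not carry over. Pictures are saved under pics/ and viewed, about 12 in all and at most 16, crops included, and the job is handed in when it is done.

Besides the shell and the picture viewer there is one more tool, called after "Call:" as name(argument=value, ...), one argument or row to a line, values as JSON. jog_arm: Moves the arm, as the interface text tells. Its arguments: {"type":"object","properties":{"commands":{"type":"array","items":{"type":"array","items":{"type":"number"}}}},"required":["commands"]}

```bash
ls; mkdir -p pics; cat > h.py <<'E'
import numpy as np, cv2
from workcell import env, cams
def snap(n,fn):
    f=cams.grab_frame(n); cv2.imwrite(f'pics/{fn}.png',f['image'][:,:,::-1]); np.save(f'pics/{fn}.npy',f,allow_pickle=True); return f
def load(fn): return np.load(f'pics/{fn}.npy',allow_pickle=True).item()
def px2w(f,uv,z):
    uv=np.array(uv,float).reshape(-1,1,2)
    p=cv2.undistortPoints(uv,np.array(f['intrinsics'],float),np.array(f['dist_coeffs'],float)).reshape(-1,2)
    d=np.c_[p,np.ones(len(p))]@np.array(f['rotation']).T
    c=np.array(f['position'],float); return c+d*((z-c[2])/d[:,2])[:,None]
def w2px(f,P):
    R=np.array(f['rotation']);q=(np.array(P,float)-f['position'])@R
    return cv2.projectPoints(q,np.zeros(3),np.zeros(3),np.array(f['intrinsics'],float),np.array(f['dist_coeffs'],float))[0].reshape(-1,2)
E
python3 - <<'E'
from h import *
for n in('top','side','wrist'):
    f=snap(n,n+'0'); print(n,f['position'],f['rotation'],f['intrinsics'][0])
s=env.read_state();print(s)
E
```

```text
pics
top [ 181.43752439   53.19797736 1227.1169568 ] [[ 0.10866865 -0.97020727  0.21653861]
 [-0.99407579 -0.10559679  0.02574185]
 [-0.00210915 -0.21805312 -0.97593462]] [469.24171732   0.         323.18190346]
side [-223.75254575 -539.95454105  902.17008011] [[ 0.64360039 -0.53195303  0.55027676]
 [-0.76514566 -0.43011646  0.47911581]
 [-0.01818402 -0.729401   -0.68384467]] [401.33232628   0.         324.22438203]
wrist [123.93219701 540.51378269 372.27862683] [[ 0.35679503  0.89127214  0.27987726]
 [ 0.93418188 -0.34000932 -0.10815674]
 [-0.00123621  0.30004605 -0.95392392]] [352.13114998   0.         319.07063748]
{'t': 0.15, 'qpos': array([ 1.00319074e+00,  2.59199620e-01,  1.53584854e+00, -1.33709375e-05,
        1.34800392e+00, -2.02768752e-01]), 'joint_velocities': array([ 0.00014533, -0.00193594, -0.00344161, -0.00074024, -0.00200753,
       -0.00112147]), 'tau': array([ 7.34193163e-04, -4.46388280e+01, -2.90818477e+01, -3.21233056e-04,
        8.29536613e-03,  1.91682403e-05]), 'tcp_pos': array([195.97752363, 513.45662576, 230.64597804]), 'tool_rot': array([[-9.34182941e-01,  3.56793546e-01, -7.73610565e-04],
       [ 3.56794274e-01,  9.34182163e-01, -1.23758101e-03],
       [ 2.81132273e-04, -1.43214689e-03, -9.99998935e-01]]), 'wrist_force': array([-0.7404459 , -0.1354565 ,  0.17542607]), 'ft_torque': array([ 0.03108793, -0.00567614,  0.00536745]), 'gripper_width': 85.47209687634287}
```

```bash
python3 -c "
import cv2
a=cv2.imread('pics/top0.png');cv2.imwrite('pics/top0b.png',cv2.resize(a,(800,500),interpolation=cv2.INTER_CUBIC))"
```

```text
(no output)
```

View pics/top0.png

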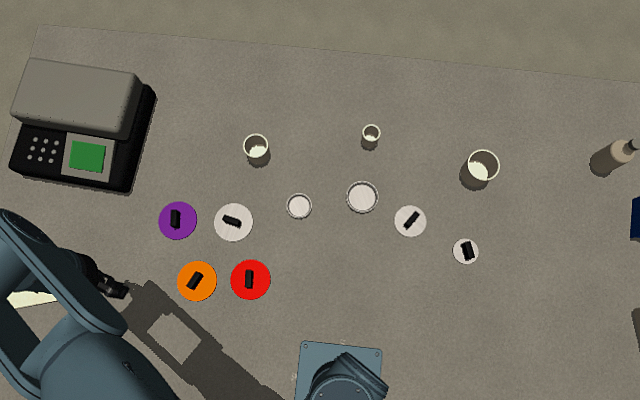

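View pics/side0.png

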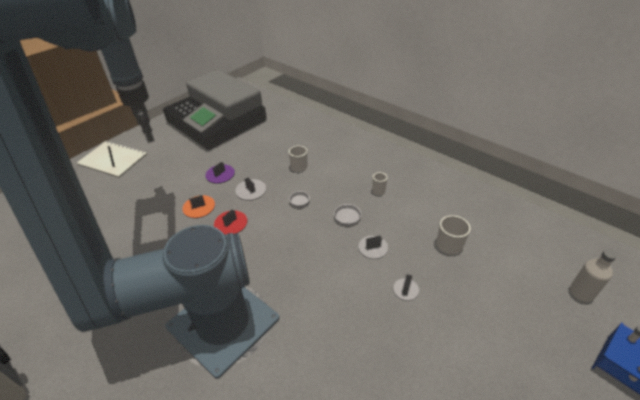

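The top view shows the white covers L (233,222), M (410,221) and S (466,251). The beaker rims are M (256,143), S (371,131) and L (483,165), the dishes are at (299,206) and (362,197), and the coloured decoys are on the left. I'll fit circles to back-projected contours.

```bash
cat >> h.py <<'E'
def circ(P):
    A=np.c_[2*P[:,:2],np.ones(len(P))]; s=np.linalg.lstsq(A,(P[:,:2]**2).sum(1),rcond=None)[0]
    return s[:2],np.sqrt(s[2]+s[0]**2+s[1]**2)
E
python3 - <<'E'
from h import *
f=load('top0'); im=f['image'].astype(int)
for n,(u,v),z,r in [('cL',(233,222),5,28),('cM',(410,221),5,24),('cS',(466,251),5,20)]:
    m=np.zeros(im.shape[:2],np.uint8);sub=im[v-r:v+r,u-r:u+r]
    m[v-r:v+r,u-r:u+r]=(sub.min(2)>165)
    cs=cv2.findContours(m,cv2.RETR_EXTERNAL,cv2.CHAIN_APPROX_NONE)[0];c=max(cs,key=cv2.contourArea)
    c=cv2.convexHull(c).reshape(-1,2); P=px2w(f,c,z);print(n,*circ(P))
    d=np.zeros_like(m);d[v-r+8:v+r-8,u-r+8:u+r-8]=im[v-r+8:v+r-8,u-r+8:u+r-8].max(2)<70
    c=max(cv2.findContours(d,cv2.RETR_EXTERNAL,cv2.CHAIN_APPROX_NONE)[0],key=cv2.contourArea).reshape(-1,2)
    Q=px2w(f,c,35)[:,:2].astype(np.float32);print('  handle',cv2.minAreaRect(Q))
im2=f['image'][:,:,::-1]
t=[cv2.resize(im2[v-28:v+32,u-28:u+28+4],(400,400),interpolation=cv2.INTER_CUBIC) for u,v in[(256,148),(371,138),(480,168)]]
cv2.imwrite('pics/bk.png',cv2.resize(np.hstack(t),(798,266),interpolation=cv2.INTER_AREA))
E
```

```text
cL [384.50115061 319.07183403] 50.654799134491604
  handle ((380.49462890625, 316.58544921875), (49.97118377685547, 19.495330810546875), 76.3315658569336)
cM [ 438.02037027 -147.39798642] 41.43443459657333
  handle ((432.7026672363281, -144.76199340820312), (15.283952713012695, 51.909908294677734), 54.78329849243164)
cS [ 373.2271045  -298.03828541] 32.64750288617806
  handle ((369.7373352050781, -294.783935546875), (44.941436767578125, 25.790977478027344), 19.379669189453125)
```

View pics/bk.png

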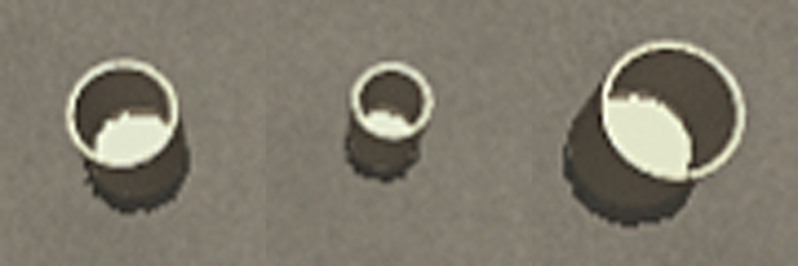

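```bash
python3 - <<'E'
from h import *
f=load('top0');s=env.read_state()
for n,uv,z,rp in[('bM',(255.5,145.1),70,12.6),('bS',(371.2,132.1),62,9),('bL',(483.6,164.5),78,16.2)]:
    print(n,px2w(f,[uv,(uv[0]+rp,uv[1])],z))
R=s['tool_rot'];print(np.degrees(np.arctan2(R[1,0],R[0,0])))
# wrist cam in tool
w=load('wrist0');print((np.array(w['position'])-s['tcp_pos'])@R)
for p in [(384.5,319,300),(438,-147,300),(373,-298,300)]: print((np.array(p)-s['tcp_pos'])@R)
E
```

```text
bM [[580.54135614 276.77862708  70.        ]
 [584.04398795 244.06676751  70.        ]]
bS [[652.13937367 -20.40522807  62.        ]
 [654.73989663 -44.04474899  62.        ]]
bL [[ 589.45598539 -314.66830496   78.        ]
 [ 594.11568908 -356.50229585   78.        ]]
159.09654769671747
[  76.99717127   -0.63183294 -141.61024834]
[-245.47599438 -114.49363358  -69.25913525]
[-461.72091348 -530.73406697  -68.72381066]
[-454.87495773 -694.98715414  -68.48665124]
```

Call:
jog_arm(
  commands=[
    [-0.455,-0.695,0.08,139,0.06],
    [-0.455,-0.695,0.08,139,0.06],
    [-0.455,-0.695,0.08,139,0.06],
    [-0.455,-0.695,0.08,139,0.06],
    [-0.455,-0.695,0.08,139,0.06],
    [-0.455,-0.695,0.08,139,0.06],
    [-0.455,-0.695,0.08,139,0.06],
    [-0.455,-0.695,0.08,139,0.06],
    [-0.455,-0.695,0.08,139,0.06],
    [-0.455,-0.695,0.08,139,0.06],
    [-0.455,-0.695,0.08,139,0.06],
    [-0.455,-0.695,0.08,139,0.06],
    [-0.455,-0.695,0.08,139,0.06],
    [-0.455,-0.695,0.08,139,0.06],
    [-0.455,-0.695,0.08,139,0.06],
    [-0.455,-0.695,0.08,139,0.06],
    [-0.455,-0.695,0.08,139,0.06],
  ],
)

```text
t: 2.28
tcp_pos: [373.2, -296.1, 151.6]
tool_rot: [[0.938, 0.346, -0.0], [0.346, -0.938, 0.0], [0.0, -0.0, -1.0]]
wrist_force: [-0.5, -0.4, -0.3]
gripper_width: 60.2
```

```bash
cat >> h.py <<'E'
def plate(f,c0,r):
    """white plate near predicted world c0: centre, radius from outline; handle rect on z=40"""
    im=f['image'].astype(int); g=im.min(2)
    m=(g>165).astype(np.uint8)
    roi=np.zeros_like(m); th=np.linspace(0,6.283,60)
    cv2.fillPoly(roi,[w2px(f,np.c_[c0[0]+(r+18)*np.cos(th),c0[1]+(r+18)*np.sin(th),5+0*th]).astype(np.int32)],1)
    c=max(cv2.findContours(m*roi,cv2.RETR_EXTERNAL,cv2.CHAIN_APPROX_NONE)[0],key=cv2.contourArea)
    return circ(px2w(f,cv2.convexHull(c).reshape(-1,2),5))
E
python3 - <<'E'
from h import *
f=snap('wrist','w1');s=env.read_state();R=s['tool_rot'];print(s['t'],s['tcp_pos'],np.degrees(np.arctan2(R[1,0],R[0,0])),s['gripper_width'])
c,r=plate(f,(373,-298),34);print(c,r,(np.r_[c,10]-s['tcp_pos'])@R)
E
```

```text
2.325 [ 373.32898317 -296.3850013   151.68153525] 20.20828542473786 60.227657323552855
[ 201.52740402 -145.71511682] 248.6894445679957 [-109.2012293  -200.76479097  141.6313678 ]
```

View pics/w1.png

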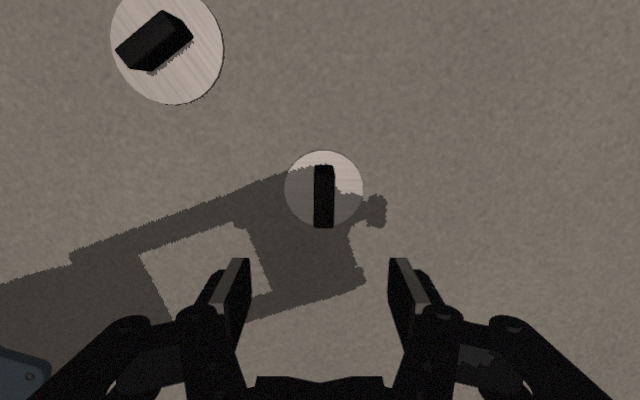

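The small cover's plate is at about (324,189), spanning u 284–363 and v 150–228, with its handle nearly vertical in the image. The medium cover is at the upper left (167,48), with its right edge at u=224 and bottom at v=105.

```bash
python3 - <<'E'
from h import *
f=load('w1');s=env.read_state();R=s['tool_rot']
c,r=circ(px2w(f,[(284,189),(363,189),(324,150),(324,228)],5));print(c,r,(np.r_[c,10]-s['tcp_pos'])@R)
print('tcp proj',w2px(f,[[*s['tcp_pos'][:2],0.],[*s['tcp_pos'][:2],40.]]))
# predicted handle outline for yaw candidates
for yaw in (18,20,22,24):
    a=np.radians(yaw);x=np.array([np.cos(a),np.sin(a)]);y=np.array([-x[1],x[0]])
    P=[[*(c+i*22*x+j*8*y),40] for i,j in((1,1),(1,-1),(-1,1),(-1,-1))];print(yaw,w2px(f,P).round(0).tolist())
im=f['image'][140:240,264:384,::-1];cv2.imwrite('pics/w1c.png',cv2.resize(im,(720,600),interpolation=cv2.INTER_CUBIC))
E
```

```text
[ 371.76710694 -300.89327903] 33.883896400705694 [ -3.04475854   3.66764203 141.68168302]
tcp proj [[319.15206279 185.41470528]
 [319.13629763 198.82472047]]
18 [[314.0, 174.0], [336.0, 175.0], [312.0, 229.0], [333.0, 230.0]]
20 [[313.0, 174.0], [335.0, 174.0], [313.0, 230.0], [334.0, 230.0]]
22 [[312.0, 174.0], [334.0, 174.0], [314.0, 230.0], [335.0, 230.0]]
24 [[311.0, 175.0], [333.0, 173.0], [315.0, 230.0], [336.0, 229.0]]
```

View pics/w1c.png

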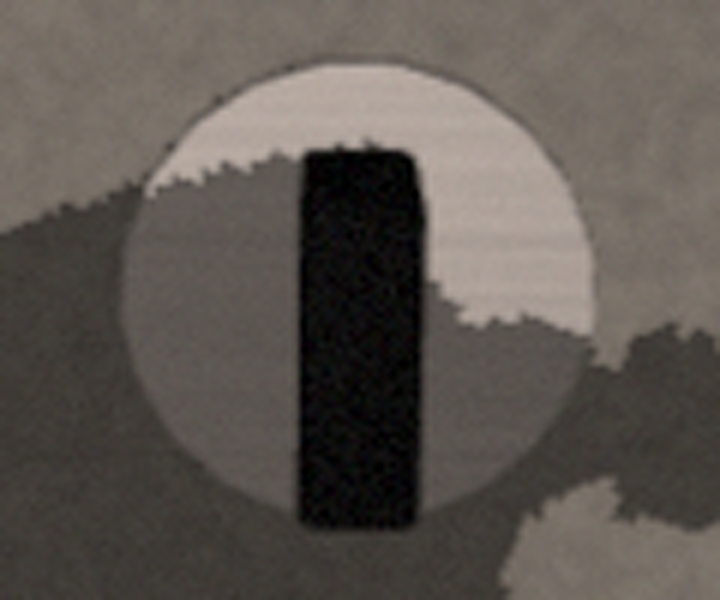

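Call:
jog_arm(
  commands=[
    [-0.003,0.004,0.06,0,0.05],
    [-0.003,0.004,0.11,0,0.05],
    [-0.003,0.004,0.135,0,0.05],
    [-0.003,0.004,0.141,0,0.05],
    [-0.003,0.004,0.141,0,0.05],
    [-0.003,0.004,0.141,0,0.0],
    [-0.003,0.004,0.141,0,0.0],
    [-0.003,0.004,0.141,0,0.0],
    [-0.003,0.004,0.141,0,0.0],
    [-0.003,0.004,0.141,0,0.0],
    [-0.003,0.004,0.141,0,0.0],
  ],
)

```text
t: 3.7
tcp_pos: [372.5, -303.3, 11.6]
tool_rot: [[0.939, 0.344, 0.002], [0.344, -0.939, -0.002], [0.001, 0.002, -1.0]]
wrist_force: [0.4, 1.2, 6.8]
gripper_width: 15.3
```

Call:
jog_arm(
  commands=[
    [0,0,-0.05,0,0.0],
    [0,0,-0.1,0,0.0],
    [0.04,-0.025,-0.14,0,0.0],
    [0.09,-0.057,-0.14,0,0.0],
    [0.14,-0.088,-0.14,0,0.0],
    [0.19,-0.119,-0.14,0,0.0],
    [0.24,-0.15,-0.14,0,0.0],
    [0.27,-0.17,-0.14,0,0.0],
    [0.27,-0.17,-0.14,0,0.0],
    [0.27,-0.17,-0.14,0,0.0],
  ],
)

```text
t: 4.95
tcp_pos: [566.5, -50.4, 150.3]
tool_rot: [[0.939, 0.344, -0.001], [0.344, -0.939, -0.0], [-0.001, 0.0, -1.0]]
wrist_force: [-0.4, 0.5, -1.0]
gripper_width: 15.3
```

```bash
python3 - <<'E'
from h import *
f=snap('wrist','w2');s=env.read_state();R=s['tool_rot'];print(s['t'],s['tcp_pos'],R.round(3),s['gripper_width'],s['wrist_force'])
print(w2px(f,[[652,-20,62],[652,-20,0]]))
E
```

```text
5.0 [566.28653585 -50.86290009 150.27422778] [[ 0.939  0.343 -0.001]
 [ 0.343 -0.939 -0.   ]
 [-0.001  0.    -1.   ]] 15.229191973553673 [ 0.61609066  0.68335938 -0.85122692]
[[320.12491243  67.54697024]
 [319.91010755  72.87441608]]
```

View pics/w2.png

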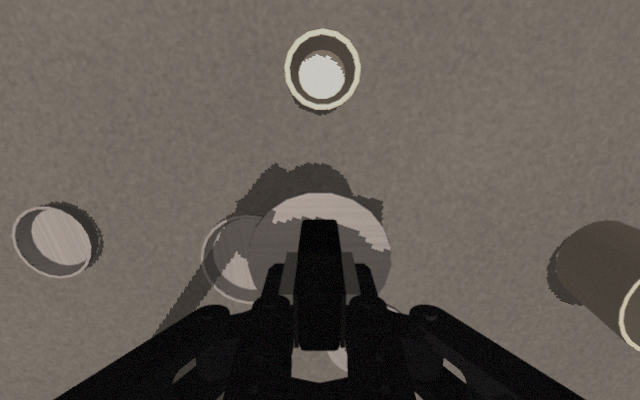

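The small beaker's rim spans u 284.5–360.5 and v 29–109, centre about (322.5,69). The cover is held level at about (320,250).

```bash
python3 - <<'E'
from h import *
f=load('w2');s=env.read_state();R=s['tool_rot']
c,r=circ(px2w(f,[(284.5,69),(360.5,69),(322.5,29),(322.5,109)],62));print(c,r,(np.r_[c,73.6]-s['tcp_pos'])@R)
# held cover outline (plate top at tcp z -11.6+5)
print(circ(px2w(f,[(249,250),(391,250),(320,193)],s['tcp_pos'][2]-6.6)))
E
```

```text
[651.05986534 -21.89373909] 23.14118752876317 [89.62567735  1.87275369 76.60546744]
(array([567.64012211, -50.69608445]), np.float64(33.26332774040636))
```

Call:
jog_arm(
  commands=[
    [0.045,0.001,0,0,0.0],
    [0.089,0.002,0.02,0,0.0],
    [0.089,0.002,0.05,0,0.0],
    [0.089,0.002,0.066,0,0.0],
    [0.089,0.002,0.07,0,0.0],
    [0.089,0.002,0.073,0,0.0],
    [0.089,0.002,0.075,0,0.0],
    [0.089,0.002,0.075,0,0.0],
  ],
)

```text
t: 6.0
tcp_pos: [651.5, -21.6, 76.1]
tool_rot: [[0.939, 0.344, 0.001], [0.344, -0.939, -0.0], [0.001, 0.001, -1.0]]
wrist_force: [-0.2, -0.1, -1.0]
gripper_width: 14.9
```

Call:
jog_arm(
  commands=[
    [0,0,0.001,0,0.0],
    [0,0,0.002,0,0.0],
    [0,0,0.0025,0,0.0],
    [0,0,0.0025,0,0.0],
  ],
)

```text
t: 6.5
tcp_pos: [651.5, -21.3, 73.7]
tool_rot: [[0.939, 0.344, 0.001], [0.344, -0.939, -0.0], [0.001, 0.0, -1.0]]
wrist_force: [-1.1, 1.1, 4.9]
gripper_width: 15.2
```

Call:
jog_arm(
  commands=[
    [0,0,0,0,0.05],
    [0,0,0,0,0.05],
    [0,0,0,0,0.05],
    [0,0,0,0,0.05],
    [0,0,-0.04,0,0.05],
    [0,0,-0.076,0,0.05],
    [-0.04,0.007,-0.076,9,0.05],
    [-0.09,0.016,-0.076,18,0.05],
    [-0.14,0.025,-0.076,27,0.05],
    [-0.19,0.034,-0.076,36,0.05],
    [-0.244,0.045,-0.076,46,0.05],
    [-0.244,0.045,-0.076,55,0.05],
    [-0.244,0.045,-0.076,55,0.05],
    [-0.244,0.045,-0.076,55,0.05],
  ],
)

```text
t: 8.25
tcp_pos: [438.0, -147.5, 148.9]
tool_rot: [[0.822, -0.569, 0.0], [-0.569, -0.822, -0.0], [0.0, -0.0, -1.0]]
wrist_force: [-0.6, 0.1, 0.2]
gripper_width: 49.8
```

```bash
python3 - <<'E'
from h import *
f=snap('wrist','w3');t=snap('top','top1');s=env.read_state();R=s['tool_rot'];print(s['t'],s['tcp_pos'],np.degrees(np.arctan2(R[1,0],R[0,0])),s['gripper_width'])
a=cv2.resize(f['image'][100:300,220:420,::-1],(400,400),interpolation=cv2.INTER_CUBIC);b=cv2.resize(t['image'][80:180,320:420,::-1],(400,400),interpolation=cv2.INTER_CUBIC)
cv2.imwrite('pics/m3.png',np.hstack([a,b]))
E
```

```text
8.35 [ 438.0437554  -147.19566312  148.73626053] -34.73123501625535 50.128125792316425
```

View pics/m3.png

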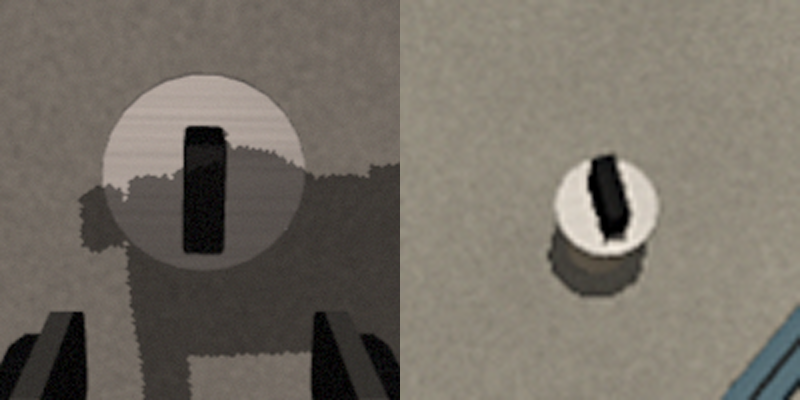

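The small cover sits flat on its beaker. The medium plate spans u 271–372.5 and v 136.5–235.5, with its handle aligned to the tool.

```bash
python3 - <<'E'
from h import *
f=load('w3');s=env.read_state();R=s['tool_rot']
c,r=circ(px2w(f,[(271,186),(372.5,186),(321.7,136.5),(321.7,235.5)],5));print(c,r,(np.r_[c,11.5]-s['tcp_pos'])@R)
f=load('top1');u=[(320+x/4-.4,80+y/4-.4) for x,y in((553,207),(659,207),(606,155),(606,258))]
print('S on beaker (z67)',circ(px2w(f,u,67)))
E
```

```text
[ 436.56251465 -149.74481603] 42.72770966431061 [  0.24106719   2.9432822  137.23615572]
S on beaker (z67) (array([ 682.04789969, -282.26354103]), np.float64(35.76038838941679))
```

Call:
jog_arm(
  commands=[
    [0,0.003,0.06,0,0.05],
    [0,0.003,0.11,0,0.05],
    [0,0.003,0.131,0,0.05],
    [0,0.003,0.137,0,0.05],
    [0,0.003,0.137,0,0.05],
    [0,0.003,0.137,0,0.0],
    [0,0.003,0.137,0,0.0],
    [0,0.003,0.137,0,0.0],
    [0,0.003,0.137,0,0.0],
    [0,0.003,0.137,0,0.0],
    [0,0.003,0.137,0,0.0],
  ],
)

```text
t: 9.72
tcp_pos: [436.8, -150.5, 13.0]
tool_rot: [[0.82, -0.572, 0.002], [-0.572, -0.82, -0.001], [0.003, -0.0, -1.0]]
wrist_force: [0.3, 0.6, 6.4]
gripper_width: 15.1
```

```bash
python3 - <<'E'
from h import *
s=env.read_state();R=s['tool_rot'];print(s['tcp_pos'])
f=load('top1');u=[(220+x/4-.4,80+y/4-.4) for x,y in((553,207),(659,207),(606,155),(606,258))]
print('S on beaker (z67)',circ(px2w(f,u,67)))
x=np.array([580.5,276.8,150]);print((x-s['tcp_pos'])@R)
E
```

```text
[ 436.78881025 -150.49859327   12.9856177 ]
S on beaker (z67) (array([652.78891996, -19.59268946]), np.float64(35.474042817340624))
[-126.23997013 -432.70466982 -137.2591472 ]
```

Call:
jog_arm(
  commands=[
    [0,0,-0.05,0,0.0],
    [0,0,-0.1,0,0.0],
    [-0.02,-0.04,-0.145,-8,0.0],
    [-0.045,-0.09,-0.145,-16,0.0],
    [-0.07,-0.14,-0.145,-24,0.0],
    [-0.095,-0.19,-0.145,-32,0.0],
    [-0.12,-0.24,-0.145,-40,0.0],
    [-0.145,-0.29,-0.145,-48,0.0],
    [-0.174,-0.35,-0.145,-56,0.0],
    [-0.174,-0.35,-0.145,-60,0.0],
    [-0.174,-0.35,-0.145,-60,0.0],
    [-0.174,-0.35,-0.145,-60,0.0],
  ],
)

```text
t: 11.22
tcp_pos: [493.2, 235.9, 156.8]
tool_rot: [[0.906, 0.422, -0.0], [0.422, -0.906, -0.0], [-0.0, 0.0, -1.0]]
wrist_force: [-0.2, -0.5, -1.6]
gripper_width: 14.7
```

```bash
python3 - <<'E'
from h import *
f=snap('wrist','w4');s=env.read_state();R=s['tool_rot'];print(s['t'],s['tcp_pos'],R.round(3),s['gripper_width'],s['wrist_force'])
E
```

```text
11.275 [493.34346619 235.69801298 156.87452322] [[ 0.907  0.422 -0.   ]
 [ 0.422 -0.907 -0.   ]
 [-0.     0.    -1.   ]] 15.153525097402728 [-0.27255137 -0.65368594 -0.46964232]
```

View pics/w4.png

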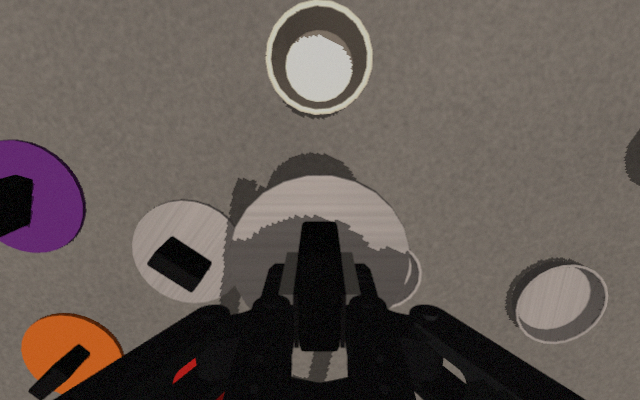

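The medium rim spans u 265.5–373 and v 0.5–114.5. The held plate spans u 231–409 with its top at v=175.

```bash
python3 - <<'E'
from h import *
f=load('w4');s=env.read_state();R=s['tool_rot']
c,r=circ(px2w(f,[(265.5,57.5),(373,57.5),(319.2,.5),(319.2,114.5)],70));print(c,r,(np.r_[c,83]-s['tcp_pos'])@R)
print(circ(px2w(f,[(231,245),(409,245),(320,175)],s['tcp_pos'][2]-8)))
E
```

```text
[579.51028352 275.74585606] 32.25911184946895 [9.50374527e+01 4.77677664e-02 7.38503597e+01]
(array([493.30492722, 235.22482362]), np.float64(42.20808024152485))
```

Call:
jog_arm(
  commands=[
    [0.045,0,0,0,0.0],
    [0.095,0,0.01,0,0.0],
    [0.095,0,0.045,0,0.0],
    [0.095,0,0.063,0,0.0],
    [0.095,0,0.069,0,0.0],
    [0.095,0,0.072,0,0.0],
    [0.095,0,0.073,0,0.0],
    [0.095,0,0.074,0,0.0],
    [0.095,0,0.074,0,0.0],
  ],
)

```text
t: 12.4
tcp_pos: [579.6, 277.0, 83.4]
tool_rot: [[0.906, 0.424, 0.001], [0.424, -0.906, 0.0], [0.001, 0.0, -1.0]]
wrist_force: [0.7, -1.1, -1.0]
gripper_width: 14.9
```

Call:
jog_arm(
  commands=[
    [0,0,0.001,0,0.0],
    [0,0,0.001,0,0.0],
    [0,0,0.001,0,0.05],
    [0,0,0.001,0,0.05],
    [0,0,0.001,0,0.05],
    [0,0,0.001,0,0.05],
    [0,0,-0.04,0,0.05],
    [0,0,-0.07,0,0.05],
    [-0.03,-0.022,-0.07,-8,0.05],
    [-0.07,-0.053,-0.07,-17,0.05],
    [-0.11,-0.083,-0.07,-26,0.05],
    [-0.14,-0.106,-0.07,-35,0.05],
    [-0.159,-0.121,-0.07,-44,0.05],
    [-0.159,-0.121,-0.07,-51,0.05],
    [-0.159,-0.121,-0.07,-51,0.05],
    [-0.159,-0.121,-0.07,-51,0.05],
  ],
)

```text
t: 14.4
tcp_pos: [384.5, 319.0, 152.8]
tool_rot: [[0.243, 0.97, 0.0], [0.97, -0.243, 0.0], [0.0, 0.0, -1.0]]
wrist_force: [-1.3, -1.0, 0.1]
gripper_width: 50.3
```

```bash
python3 - <<'E'
from h import *
f=snap('wrist','w5');t=snap('top','top2');s=env.read_state();R=s['tool_rot'];print(s['t'],s['tcp_pos'],np.degrees(np.arctan2(R[1,0],R[0,0])),s['gripper_width'])
a=cv2.resize(f['image'][100:300,220:420,::-1],(400,400),interpolation=cv2.INTER_CUBIC);b=cv2.resize(t['image'][80:180,200:300,::-1],(400,400),interpolation=cv2.INTER_CUBIC)
cv2.imwrite('pics/m5.png',np.hstack([a,b]))
E
```

```text
14.5 [384.51796937 318.91971174 152.738379  ] 75.9848492012155 49.669621515180964
```

View pics/m5.png

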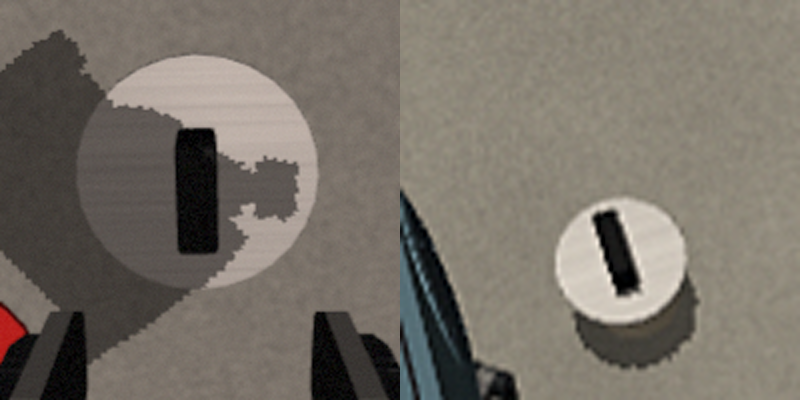

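The medium cover is seated on its beaker. The large plate spans u 258–379.5 and v 127–244.5.

```bash
python3 - <<'E'
from h import *
f=load('w5');s=env.read_state();R=s['tool_rot']
c,r=circ(px2w(f,[(258,186),(379.5,186),(318.7,127),(318.7,244.5)],5));print(c,r,(np.r_[c,12]-s['tcp_pos'])@R)
f=load('top2');u=[(100+x/4-.4,80+y/4-.4) for x,y in((554,261),(688,261),(621,196),(621,326))]
print('M on beaker',circ(px2w(f,u,75)))
E
```

```text
[383.53619614 317.23301313] 51.6378705763614 [ -1.86517587  -0.5426575  140.73850503]
M on beaker (array([579.69573365, 277.66330641]), np.float64(44.10089291823197))
```

Call:
jog_arm(
  commands=[
    [-0.002,0,0.06,0,0.05],
    [-0.002,0,0.11,0,0.05],
    [-0.002,0,0.134,0,0.05],
    [-0.002,0,0.141,0,0.05],
    [-0.002,0,0.141,0,0.05],
    [-0.002,0,0.141,0,0.0],
    [-0.002,0,0.141,0,0.0],
    [-0.002,0,0.141,0,0.0],
    [-0.002,0,0.141,0,0.0],
    [-0.002,0,0.141,0,0.0],
    [-0.002,0,0.141,0,0.0],
  ],
)

```text
t: 15.88
tcp_pos: [384.6, 317.6, 13.1]
tool_rot: [[0.24, 0.971, 0.002], [0.971, -0.24, 0.001], [0.002, 0.002, -1.0]]
wrist_force: [0.1, -0.3, 6.4]
gripper_width: 15.1
```

Call:
jog_arm(
  commands=[
    [0,0,-0.05,0,0.0],
    [0,0,-0.1,0,0.0],
    [-0.03,0.013,-0.15,5,0.0],
    [-0.08,0.035,-0.155,13,0.0],
    [-0.13,0.057,-0.155,21,0.0],
    [-0.18,0.078,-0.155,29,0.0],
    [-0.23,0.1,-0.155,37,0.0],
    [-0.28,0.122,-0.155,45,0.0],
    [-0.33,0.144,-0.155,53,0.0],
    [-0.38,0.165,-0.155,61,0.0],
    [-0.43,0.187,-0.155,69,0.0],
    [-0.48,0.209,-0.155,77,0.0],
    [-0.53,0.231,-0.155,85,0.0],
    [-0.565,0.246,-0.155,90,0.0],
    [-0.565,0.246,-0.155,90,0.0],
    [-0.565,0.246,-0.155,90,0.0],
    [-0.565,0.246,-0.155,90,0.0],
  ],
)

```text
t: 18.0
tcp_pos: [486.5, -289.0, 166.9]
tool_rot: [[0.971, -0.239, -0.0], [-0.239, -0.971, 0.001], [-0.0, -0.0, -1.0]]
wrist_force: [0.6, -0.2, -1.5]
gripper_width: 15.1
```

```bash
python3 - <<'E'
from h import *
f=snap('wrist','w6');s=env.read_state();R=s['tool_rot'];print(s['t'],s['tcp_pos'],R.round(3),s['gripper_width'],s['wrist_force'])
E
```

```text
18.05 [ 486.64283014 -289.11867476  166.97452408] [[ 0.971 -0.239 -0.   ]
 [-0.239 -0.971  0.   ]
 [-0.    -0.    -1.   ]] 14.658057883675061 [ 0.09627692 -0.0750288  -1.43886877]
```

View pics/w6.png

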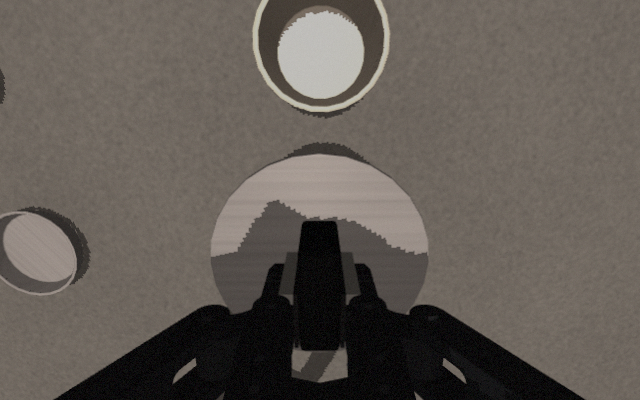

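The large rim spans u 252.5–389.5 (at v≈38) with its bottom at v=111 and its top cut off. The held plate spans u 210.5–429 with its top at v=154.

```bash
python3 - <<'E'
from h import *
f=load('w6');s=env.read_state();R=s['tool_rot']
c,r=circ(px2w(f,[(252.5,38),(389.5,38),(321,111),(259.5,0),(382,0)],78));print(c,r)
# with known radius 42
from scipy.optimize import least_squares
P=px2w(f,[(252.5,38),(389.5,38),(321,111)],78)[:,:2]
c=least_squares(lambda c:np.hypot(*(P-c).T)-41.7,c).x
print(c,(np.r_[c,91.1]-s['tcp_pos'])@R)
h=circ(px2w(f,[(210.5,247),(429,247),(320,154)],s['tcp_pos'][2]-8));print(h,(np.r_[h[0],0]-s['tcp_pos'])@R)
E
```

```text
[ 589.87476938 -315.99683602] 41.374023050384594
[ 589.96701698 -316.09945521] [106.79248308   1.56544105  75.85320334]
(array([ 486.42121682, -289.84699291]), np.float64(51.33541249354305)) [-8.71774317e-03  8.04145629e-01  1.66974323e+02]
```

Call:
jog_arm(
  commands=[
    [0.05,0.001,0,0,0.0],
    [0.106,0.001,0.01,0,0.0],
    [0.106,0.001,0.045,0,0.0],
    [0.106,0.001,0.065,0,0.0],
    [0.106,0.001,0.071,0,0.0],
    [0.106,0.001,0.074,0,0.0],
    [0.106,0.001,0.075,0,0.0],
    [0.106,0.001,0.076,0,0.0],
    [0.106,0.001,0.0765,0,0.0],
    [0.106,0.001,0.0765,0,0.0],
  ],
)

```text
t: 19.3
tcp_pos: [589.7, -317.2, 91.3]
tool_rot: [[0.971, -0.24, 0.001], [-0.24, -0.971, -0.001], [0.001, 0.001, -1.0]]
wrist_force: [-0.2, 0.1, 2.9]
gripper_width: 15.2
```

Contact is made, so I'll release, lift clear and back off.

Call:
jog_arm(
  commands=[
    [0,0,0,0,0.05],
    [0,0,0,0,0.05],
    [0,0,0,0,0.05],
    [0,0,0,0,0.05],
    [0,0,-0.04,0,0.05],
    [0,0,-0.09,0,0.05],
    [-0.05,0,-0.14,0,0.05],
    [-0.1,0,-0.14,0,0.05],
    [-0.15,0,-0.14,0,0.05],
    [-0.2,0,-0.14,0,0.05],
    [-0.2,0,-0.14,0,0.05],
    [-0.2,0,-0.14,0,0.05],
  ],
)

```text
t: 20.8
tcp_pos: [395.8, -269.4, 230.9]
tool_rot: [[0.971, -0.241, 0.002], [-0.241, -0.971, -0.001], [0.002, 0.001, -1.0]]
wrist_force: [0.7, -1.1, 0.1]
gripper_width: 49.9
```

```bash
python3 - <<'E'
from h import *
t=snap('top','top3');f=snap('side','side3');s=env.read_state();print(s['t'],s['tcp_pos'])
a=cv2.resize(t['image'][100:300,180:580,::-1],(800,400),interpolation=cv2.INTER_CUBIC)
cv2.imwrite('pics/e1.png',a)
v=f['image'][:,:,::-1]
cv2.imwrite('pics/e2.png',np.hstack([cv2.resize(v[y-40:y+40,x-40:x+40],(266,266),interpolation=cv2.INTER_CUBIC) for x,y in((298,155),(379,180),(453,230))]))
E
```

```text
20.9 [ 396.27562559 -269.46486747  230.52267784]
```

View pics/e1.png

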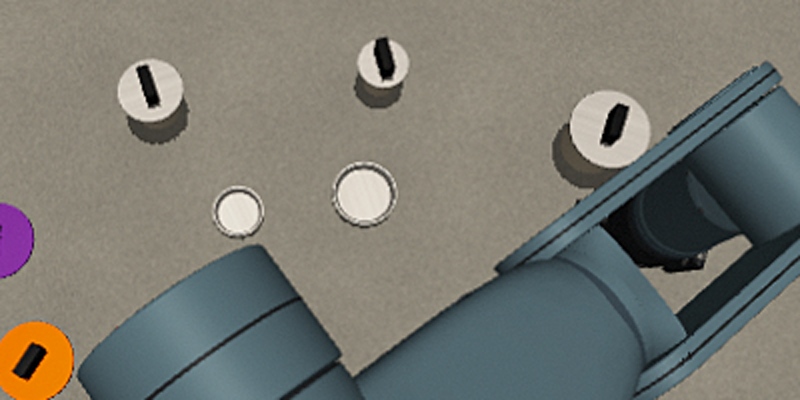

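View pics/e2.png

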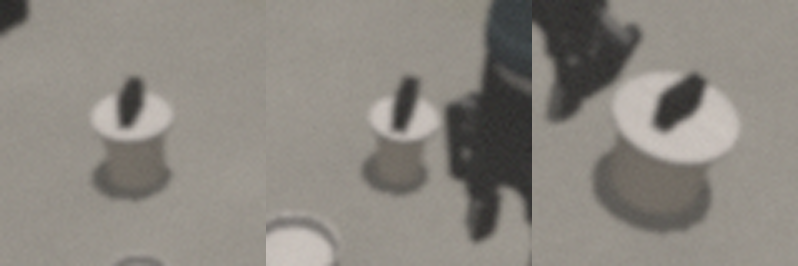

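```bash
python3 - <<'E'
from h import *
f=load('top3')
for n,z,e in(('L',83,((569,130),(651,130),(610,90),(583,160))),('M',75,((117.5,91),(184,91),(151,57),(151,123))),('S',67,((357,63),(410,63),(383,37),(383,88)))):
    print(n,circ(px2w(f,[(180+x/2-.25,100+y/2-.25) for x,y in e],z)))
print(env.job_done())
E
```

```text
L (array([ 587.19964348, -315.85539212]), np.float64(53.74538064311821))
M (array([580.08604264, 276.93766234]), np.float64(44.30508936759415))
S (array([653.51136059, -20.57113817]), np.float64(35.30855716243121))
the job is handed in; nothing more can be done
None
```

I laid the small, medium and large steel covers on their matching beakers, in that order, each gripped by its handle. I then opened the gripper, backed it clear and handed the job in at about t = 21 s. No verdict was reported.

- **Position:** in the final top view the covers sat about 1.4 mm (small), 0.5 mm (medium) and 2.5 mm (large) from their beaker centres. The rim overlap is about 10 mm all round. The large cover's edge was partly hidden by the arm, so its figure is less certain.
- **Seating:** all three covers look flat with handles up in the side view. The small and large covers each showed contact force at the expected height. I saw no force reading for the medium one, only that it looks seated in the pictures.
- **Other items:** the dishes and the coloured look-alikes were never touched. The beakers stand where they were first measured, within measuring error.

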